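# Open the label printer's lid

## Robot

A 6-joint arm with a two-finger parallel gripper is mounted at the origin on the work surface. World frame = base frame: x ahead of the robot, y to its left, z up, the work surface at z = 0. Lengths are in m, angles in rad, forces in N, time in s.
With the tool pointing down it reaches from about 0.325 to 0.9 m from the base axis. Payload 6.1 kg.
Tool frame: the origin (TCP) lies at the very end of the fingers, on their centre line; the grasp point (between the pads) lies 19 mm behind it (hold_point_z is the distance from the TCP to the grasp point, in m); z points along the fingers, y is the line along which they close (so a half turn about z gives the same grasp; the last joint's range is limited). The gripper opens to 87 mm and grips with 3 to 60 N. Pads are 19 mm wide; open, the fingers measure 117 mm over their backs; the gripper's body (75 mm by 190 mm) begins 51 mm behind the grasp point.
Start: joints at [-1.433, 0.22, 1.526, -0, 1.395, -0.126], TCP at [0.163, -0.603, 0.223] pointing down, gripper open.
Joint ranges: [-2.98, 2.98], [-0.91, 2.08], [0.09, 2.57], [-1.24, 4.39], [0.2, 2.65], [-2.68, 2.68]. Speed limits (rad/s): [2.57, 2.57, 3.01, 3.14, 3.14, 3.14].

## Interface

Orientations are given as a unit quaternion [x, y, z, w].
In Python, from plant import * gives the robot as it stands. Calls block until the motion is done:
- reach(position, orientation): joint-space move of the TCP to a pose.
- line_to(position, max_speed=0.15, orientation=None): straight line of the TCP; orientation=None keeps the orientation; max_speed is the mean speed in m/s.
- set_joints(angles): joint-space move.
- set_gripper(opening): finger opening in m; the grip force is fixed at half the most; returns when the fingers have stopped.
- sleep(seconds).
- ik(position, orientation): joint angles nearest the present ones, or None.
- sense(): the state.
- camera(name): name is "side" or "top"; returns a dict with "image" (480x640x3 uint8, red, green, blue), "range_z" (480x640 float32, m along the optical axis (not along the pixel's ray), 0 where there is no reading), "fx", "fy", "cx", "cy" (pixels), "dist_coeffs" ([k1, k2, p1, p2, k3] as OpenCV has them; the pictures are not rectified), "R" (3x3) and "t" (3): a world point X has camera coordinates R X + t. Camera axes: x right, y down, z forward; pixel columns grow to the right and rows downward; lengths in m; the calibration is good to about 2 mm. A picture is of the moment at which its call begins.
A pose or a line that the arm cannot do raises Unreachable and nothing moves.
- close_job(): hands the job in; it is judged then, once.
Trained networks look in the newest picture that a camera, given by its name, has taken for a name from the list of things; names that differ only in an ending like _2 or _b are one class to them, and where a whole thing is asked for, a point or a joint stands for the part that bears it (a point fixed in the world has none). Each returns a list of dicts, best first, with "confidence" (0 to 1); they miss things now and then, are a little off and sometimes report something else, mostly with a low value. They report only what shows in the picture. A call takes as long as a camera call.
- boxes_of(camera, target): "position" ([column, row] in pixels, amid what is visible of it).
- landmark_of(camera, target): "position" ([column, row] in pixels: a listed point, or the origin of a listed thing).
The state is a dict: "clock": time; "q": joint angles; "dq": joint speeds; "joint_efforts": joint torques, N m; "ee_pos": TCP position; "tool_rot": TCP orientation; "contact_force": force on the tool from outside, world axes, zero at the start; "torque": the same for the moment, N m; "grip_width": finger opening in m; "grip_force": force on a finger pad.
Only numpy, scipy, OpenCV 4.12 (cv2) and the standard library are available. Lean on these libraries where they do the work, as an engineer would, in place of code of your own. Each camera call takes 0.05 s, during which the arm holds its last target. There are 200 camera calls.

## Task

Open the label printer for a change of roll without gripping anything: with a fingertip press down the release tab on its front so that the spring-loaded lid pops up part way by itself, then push the lid up and over until it is fully open and stays leaning back on its stop. Leave the round feed button beside the tab unpressed, do not lift or shove the printer, and leave the other things on the bench where they are.

Things in the scene. Friction and masses are not known exactly. Their poses are not given: they have to be found in the camera images.
- printer: desktop label printer standing loose on rubber feet, 247 (x, tab included) by 200 (y) by 113 mm high, white sides, 2.5 kg. Origin: centre of its underside; z up; its front, with the tab, looks along its own -x (roughly towards the robot), +y is its left-hand side seen from behind. The front deck (x -114 to -69 mm) is 74 mm high, side walls 98 mm; a roll of labels lies in the well under the lid, its top 100 mm high, so a finger can go no deeper there
- tab_pad (a point): centre of the top of the release tab's pad, a plain grey ribbed plate 52 mm deep (x) by 44 mm wide (y) jutting out in the middle of the printer's front, at x -116 mm, 98 mm above the table, open space above and before it. Press straight down here. The pad ends at the lid side in an upright hook 30 mm wide, 109 mm high, its face 31 mm behind this point
- tab (a joint): turn of the release tab about its pivot (36 mm behind and 18 mm below tab_pad), rad: 0 at rest, the lid is surely free from 0.25 (fingertip about 7 mm down, about 4 N), hard stop at 0.42 (10 to 14 mm down, about 6 N); it springs back when let go
- lid (a joint): angle of the lid, rad: 0 shut and latched; once released a spring arm lifts it in about a second to about 0.75 and keeps it there; beyond that it is light (about 0.12 kg, under 2 N at its edge) and falls back to 0.75 if let go before upright (about 1.6) and falls open by itself beyond; 1.92 is the fully open stop. It does not latch again
- lid_edge (a point): middle of the lower front edge of the lid, a white panel 125 mm from hinge to front, 200 mm wide, 5 mm thick, with a 15 mm deep lip turned down along the front edge and a dark window on top. Moves with the lid on an arc of 126 mm about the hinge: 96 mm above the table when shut, about 170 mm at 0.75 rad, and about 230 mm when the lid is upright. A grey tongue 30 mm wide sticks out 7 mm beyond the lip in the middle, 1 to 7 mm above this point (shut)
- lid_hinge (a point): middle of the lid's hinge axis, which runs along the printer's y axis, at x +58 mm of the printer and 108 mm above the table; the lid swings up and back, away from the front
- feed_top (a point): centre of the top of the round feed button, 18 mm across, 91 mm above the table, on the front deck at x -94 mm, 64 mm to the printer's +y side of the middle; not to be pressed
- feed (a joint): travel of the feed button, m: 0 at rest, 0.004 fully down
- tape_roll: roll of packing tape lying flat near the printer's +y side, 100 mm across, 48 mm high; origin at the centre of its underside
- carton: small cardboard carton, 90 by 60 by 45 mm, near the printer's -y side; origin at the centre of its underside
- knife: closed yellow box cutter lying flat before the printer, about 167 by 24 by 16 mm; origin under its middle, long side along its x
- masking: roll of paper tape lying flat on the robot's right, 110 mm across, 24 mm high; origin at the centre of its underside
- stapler: blue stapler on the robot's right, 140 by 34 by 43 mm; origin under its middle
- tape_gun: red bench tape dispenser on the robot's left, 160 by 60 by 100 mm; origin under its middle
- film_roll: upright roll of clear stretch film on the robot's left at the back, 80 mm across, 200 mm high; origin at the centre of its underside

How it is judged:
On the way, in this order (a step that is already met when the one before it is completed fails the run):
1. the release tab is pressed down (value of joint tab above 0.15 rad).
2. the lid has popped up on its spring (value of joint lid above 0.55 rad), for 0.2 s.
3. the lid is pushed fully open (value of joint lid above 1.8 rad), for 0.2 s.
At the end, for the whole second after the job is handed in: The lid rests at more than 1.8 rad (its stop is 1.92), the tab has sprung back (under 0.06 rad), the feed button is up, the printer stands level within 30 mm of where it was, and no bystander has moved more than 30 mm (value of joint lid above 1.8 rad and value of joint tab below 0.06 rad and value of joint feed below 0.002 m and distance of each of printer, tape_roll, carton, knife, masking, stapler, tape_gun, film_roll from where it was at the start of the episode below 0.03 m and angle between printer's own z axis and vertical below 0.05 rad); the robot touches nothing.
It fails at once if the feed button is pressed (value of joint feed above 0.002 m).
It fails at once if the printer is shoved more than 30 mm, lifted or tipped (distance of printer from where it was at the start of the episode above 0.03 m or height (world z) of printer above 0.015 m or angle between printer's own z axis and vertical above 0.15 rad).
It fails at once if another thing on the bench is lifted or moved more than 30 mm (distance of any of tape_roll, carton, knife, masking, stapler, tape_gun, film_roll from where it was at the start of the episode above 0.03 m).
It also fails if it takes over 48 s, if anything falls off the work surface, if the arm or the gripper's body presses on something with over 40 N, if the wrist force passes 120 N, or if a joint passes its speed limit or range.

## Working session

There is one attempt and no reset: what is moved stays moved. The work goes in short steps, each a Python script; the robot and the scene stay as the last script left them, time stands still between calls to the robot, and variables do not carry over. Pictures are saved under pics/ and viewed, at most 10 in all, crops included, and the job is handed in when it is done.

```bash
mkdir -p pics; ls
cat > h.py <<'E'
from plant import *
import numpy as np, cv2
def ray(c,px):
    K=np.array([[c["fx"],0,c["cx"]],[0,c["fy"],c["cy"]],[0,0,1]])
    return cv2.undistortPoints(np.array([[px]],float),K,np.array(c["dist_coeffs"],float))[0,0]
def at_depth(c,px,z=None):
    u=ray(c,px)
    if z is None:
        i,j=int(round(px[1])),int(round(px[0])); p=c["range_z"][max(i-2,0):i+3,max(j-2,0):j+3]; p=p[p>0]
        if len(p)==0: return None
        z=np.median(p)
    return np.array(c["R"]).T@(np.array([u[0]*z,u[1]*z,z])-np.array(c["t"]))
def at_height(c,px,h):
    u=ray(c,px); R=np.array(c["R"]); o=-R.T@np.array(c["t"]); d=R.T@np.array([u[0],u[1],1])
    return o+d*(h-o[2])/d[2]
def save(c,n): cv2.imwrite("pics/"+n,np.array(c["image"])[:,:,::-1])
E
python3 - <<'E'
from h import *
np.set_printoptions(precision=3,suppress=True)
H={"tab_pad":.098,"lid_edge":.096,"lid_hinge":.108,"feed_top":.091,"printer":0,"tape_roll":0,"carton":0,"knife":0}
for n in("top","side"):
    c=camera(n); save(c,n+"0.png")
    print(n,"cam at",-np.array(c["R"]).T@np.array(c["t"]))
    for k,h in H.items():
        for r in landmark_of(n,k)[:2]:
            print(k,np.array(r["position"]),round(r["confidence"],2),at_height(c,r["position"],h),at_depth(c,r["position"]))
print(sense())
E
```

```text
pics
top cam at [ 0.417 -0.007  1.503]
tab_pad [335.9 259.1] 0.54 [ 0.468 -0.04   0.098] [ 0.468 -0.04   0.098]
lid_edge [335.8 244.6] 0.78 [ 0.508 -0.039  0.096] [ 0.507 -0.039  0.108]
lid_hinge [323.1 197.7] 0.87 [ 0.637 -0.003  0.108] [ 0.637 -0.003  0.111]
lid_hinge [329.8 282. ] 0.26 [ 0.405 -0.023  0.108] [ 0.404 -0.024  0.014]
feed_top [498.5 252.5] 0.51 [ 0.49  -0.494  0.091] [ 0.495 -0.526 -0.   ]
feed_top [313.  255.6] 0.43 [0.477 0.024 0.091] [0.477 0.024 0.09 ]
printer [330.  223.2] 0.95 [ 0.578 -0.024  0.   ] [ 0.566 -0.022  0.112]
tape_roll [270.6 233. ] 0.62 [0.547 0.153 0.   ] [0.547 0.152 0.001]
carton [389.5 218.4] 0.8 [ 0.594 -0.201  0.   ] [ 0.589 -0.195  0.044]
side cam at [0.054 0.635 1.068]
tab_pad [428.9 175.7] 0.68 [ 0.449 -0.422  0.098] [ 0.488 -0.526  0.003]
tab_pad [352.1 252.6] 0.56 [ 0.459 -0.041  0.098] [ 0.458 -0.041  0.099]
lid_edge [334.7 244.3] 0.87 [ 0.511 -0.037  0.096] [ 0.505 -0.029  0.108]
lid_edge [428.5 173.4] 0.29 [ 0.456 -0.432  0.096] [ 0.496 -0.538 -0.001]
lid_hinge [291.5 229. ] 0.82 [ 0.625 -0.     0.108] [0.622 0.002 0.112]
feed_top [332.3 272.2] 0.58 [0.464 0.035 0.091] [0.466 0.033 0.087]
printer [309.4 260. ] 0.59 [ 0.577 -0.015  0.   ] [0.521 0.054 0.114]
carton [342.1 217.9] 0.89 [ 0.6 -0.2  0. ] [ 0.541 -0.109  0.116]
knife [364.6 294.1] 0.62 [ 0.393 -0.016  0.   ] [ 0.387 -0.005  0.018]
knife [153.6 374.4] 0.37 [0.65  0.478 0.   ] [0.605 0.489 0.081]
{'clock': 0.9, 'q': array([-1.433,  0.22 ,  1.526,  0.   ,  1.395, -0.126]), 'dq': array([ 0.   , -0.001,  0.001, -0.001, -0.   ,  0.001]), 'joint_efforts': array([ -0.002, -49.455, -38.772,   0.07 ,   0.046,   0.   ]), 'ee_pos': array([ 0.163, -0.603,  0.223]), 'tool_rot': array([0.991, 0.131, 0.   , 0.   ]), 'contact_force': array([0.625, 0.429, 0.318]), 'torque': array([ 0.006, -0.024,  0.014]), 'grip_force': 0.0, 'grip_width': 0.08716373433121341}
```

Run:
```python
import cv2,numpy as np
a=cv2.imread("pics/top0.png")[150:330,230:430]; b=cv2.imread("pics/side0.png")[150:350,220:470]
cv2.imwrite("pics/ab.png",np.hstack([cv2.resize(a,(400,360)),cv2.resize(b,(400,360))]))
```

```text
(no output)
```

View pics/ab.png

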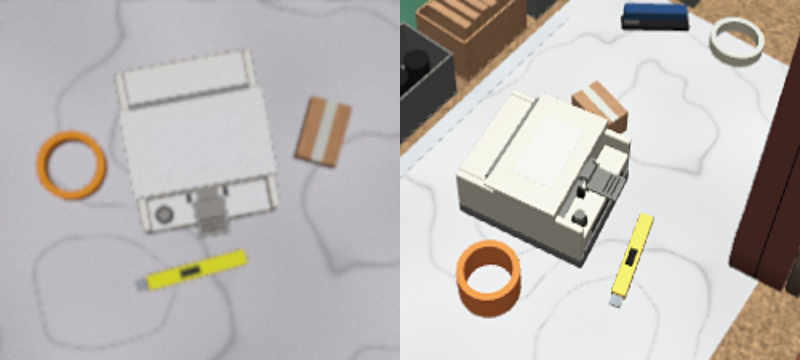

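The views agree: the printer is yawed about 0.21 rad, with the tab pad near (0.463, -0.040). In the mosaic the tab is at about (210, 210) and the feed button at (165, 214). The knife lies in front and is clear. Next I check reachability, then press.

```bash
cat >> h.py <<'E'
from scipy.spatial.transform import Rotation as Ro
yaw=.215
f=np.array([np.cos(yaw),np.sin(yaw),0]); l=np.array([-f[1],f[0],0]); k=np.array([0,0,1.])
P0=np.array([.577,-.017,0])
def P(x,y,z): return P0+x*f+y*l+z*k
def ori(p):
    p=np.radians(p); z=np.cos(p)*f-np.sin(p)*k; y=-l
    return Ro.from_matrix(np.c_[np.cross(y,z),y,z]).as_quat()
def arc(phi,r): return P(.058-r*np.cos(phi),0,.108+r*np.sin(phi))
E
python3 - <<'E'
from h import *
np.set_printoptions(precision=2,suppress=True)
print(ik(P(-.120,0,.17),ori(90)),ik(P(-.120,0,.085),ori(90)))
for p in (20,30,40):
    print(p,[ik(x,ori(p)) is not None for x in (P(-.16,0,.2),P(-.12,0,.14),P(-.03,0,.14),*[arc(a,.095) for a in (.4,.8,1.2,1.6,1.8,1.9)])], ik(arc(.8,.09),ori(p)))
set_gripper(0)
reach(P(-.120,0,.22),ori(90))
line_to(P(-.120,0,.115),.12)
print(sense()["ee_pos"],sense()["contact_force"],sense()["clock"])
c=camera("side"); save(c,"side1.png")
cv2.imwrite("pics/c1.png",cv2.resize(cv2.imread("pics/side1.png")[120:340,220:480],(780,600)))
E
```

```text
[-0.26 -0.13  1.99  0.    1.28  1.09] [-0.26 -0.02  2.06  0.    1.1   1.09]
20 [False, False, False, False, False, True, True, True, True] None
30 [False, False, False, False, True, True, True, True, True] [-0.55 -0.34  2.52  1.48  0.65 -0.33]
40 [False, False, True, True, True, True, True, True, True] [-0.47 -0.36  2.42  1.04  0.6   0.14]
[ 0.46 -0.04  0.12] [0.97 0.27 0.04] 5.7167
```

View pics/c1.png

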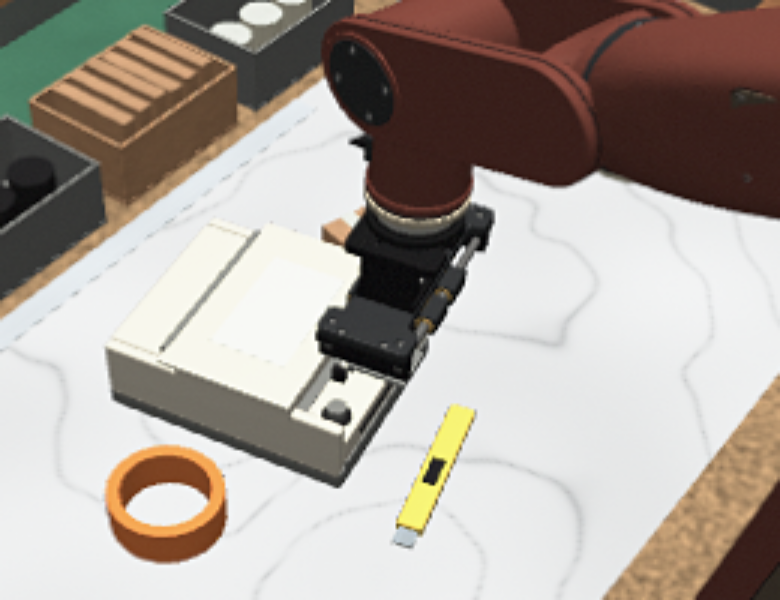

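The gripper is above the tab, with the finger over the pad and the feed button clear at (338, 410). Pressing now.

Run:
```python
from h import *
np.set_printoptions(precision=3,suppress=True)
f0=sense()["contact_force"][2]
z=.100
while z>.0845:
    line_to(P(-.120,0,z),.05); s=sense(); F=s["contact_force"][2]-f0
    print(round(z,4),round(F,2),end="; ")
    if F>9: break
    z-=.003
sleep(.3); print(sense()["contact_force"],sense()["ee_pos"])
line_to(P(-.130,0,.2),.12); sleep(.3)
print(sense()["clock"])
for n in ("side","top"):
    c=camera(n); save(c,n+"2.png")
    for r in landmark_of(n,"lid_edge")[:1]: print(n,r,at_depth(c,r["position"]))
cv2.imwrite("pics/c2.png",cv2.resize(cv2.imread("pics/side2.png")[120:340,220:480],(780,600)))
for p in (40,45,50,55,60):
    print(p,[int(ik(x,ori(p)) is not None) for x in (P(-.14,0,.2),P(-.14,0,.14),P(-.10,0,.14),P(-.06,0,.13),P(-.03,0,.13),*[arc(a,.09) for a in (.4,.6,.8,1.2,1.6,1.8)])])
```

```text
0.1 -1.85; 0.097 -0.78; 0.094 0.32; 0.091 3.74; 0.088 4.74; 0.085 7.31; [-7.629 -2.018  8.804] [ 0.459 -0.043  0.085]
9.175
side {'position': [325.7, 217.8], 'confidence': 0.66} [ 0.534 -0.027  0.19 ]
40 [0, 0, 0, 1, 1, 1, 1, 1, 1, 1, 1]
45 [0, 0, 0, 1, 1, 1, 1, 1, 1, 1, 1]
50 [1, 0, 1, 1, 1, 1, 1, 1, 1, 1, 1]
55 [1, 1, 1, 1, 1, 1, 1, 1, 1, 1, 1]
60 [1, 1, 1, 1, 1, 1, 1, 1, 1, 1, 1]
```

View pics/c2.png

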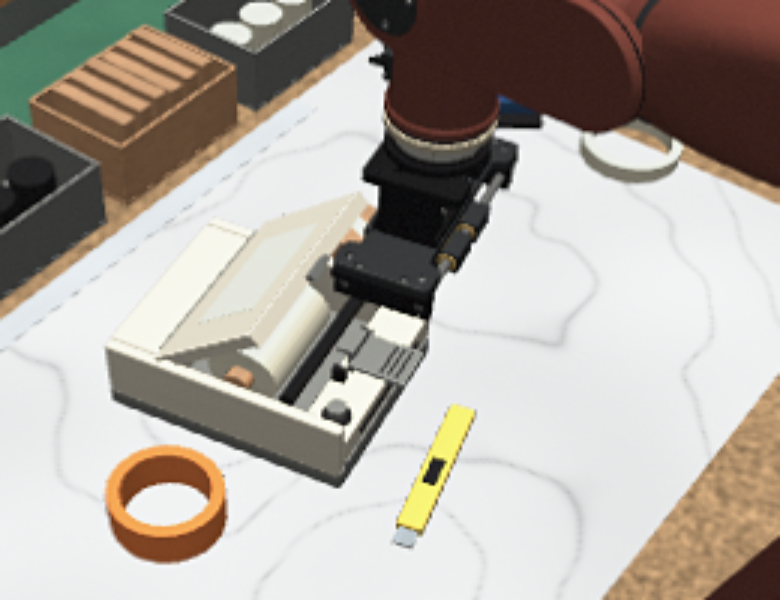

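The lid has popped up, with its edge at about (370, 195) to (245, 340), and the tab is back up. The feed button is untouched. Next I go under the edge with a tilted finger and sweep along the arc.

Run:
```python
from h import *
np.set_printoptions(precision=3,suppress=True)
o=ori(52)
reach(P(-.14,0,.2),o)
line_to(P(-.10,0,.142),.12)
line_to(arc(.25,.095),.08)
s=sense(); f0=s["contact_force"]; print(s["ee_pos"],f0,s["clock"])
c=camera("side"); save(c,"side3.png")
cv2.imwrite("pics/c3.png",cv2.resize(cv2.imread("pics/side3.png")[120:340,220:480],(780,600)))
for a in (.45,.65):
    line_to(arc(a,.093),.08); print(a,sense()["contact_force"]-f0)
print(sense()["clock"]); c=camera("side"); save(c,"side4.png")
cv2.imwrite("pics/c4.png",np.vstack([cv2.resize(cv2.imread(f"pics/side{i}.png")[150:310,220:480],(488,300)) for i in (3,4)]))
```

```text
[ 0.543 -0.024  0.132] [-0.136  0.625  0.422] 11.8417
0.45 [-0.1   -1.311 -0.385]
0.65 [ 0.669 -0.522 -1.273]
12.6583
```

View pics/c4.png

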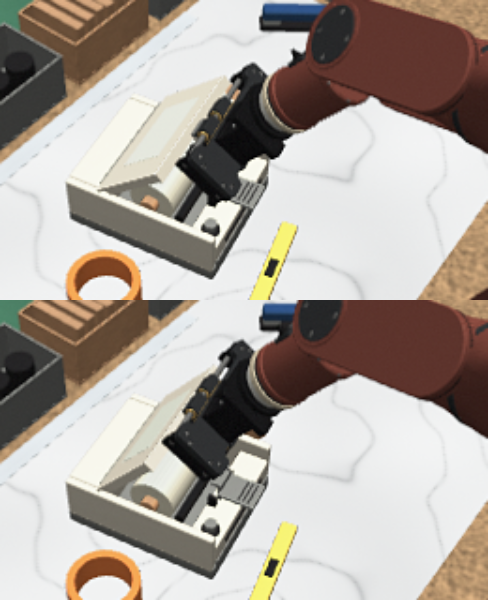

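The finger is under the edge and the lid is rising: its edge goes from (227, 80) in the upper view to steeper in the lower one. I continue along the arc.

Run:
```python
from h import *
np.set_printoptions(precision=2,suppress=True)
for a in np.arange(.8,1.76,.15):
    line_to(arc(a,.093),.08); F=sense()["contact_force"]; print(round(a,2),F)
    if np.linalg.norm(F)>15: break
sleep(.5); print(sense()["clock"]); c=camera("side"); save(c,"side5.png")
cv2.imwrite("pics/c5.png",cv2.resize(cv2.imread("pics/side5.png")[90:310,220:480],(650,550)))
```

```text
0.8 [-0.16  0.04 -0.54]
0.95 [ 0.73 -0.66 -0.31]
1.1 [ 0.43 -0.1  -0.63]
1.25 [ 0.02  0.86 -0.51]
1.4 [-0.52 -0.46 -0.54]
1.55 [-0.24  0.05  0.68]
1.7 [ 0.64 -0.2  -0.02]
15.4833
```

View pics/c5.png

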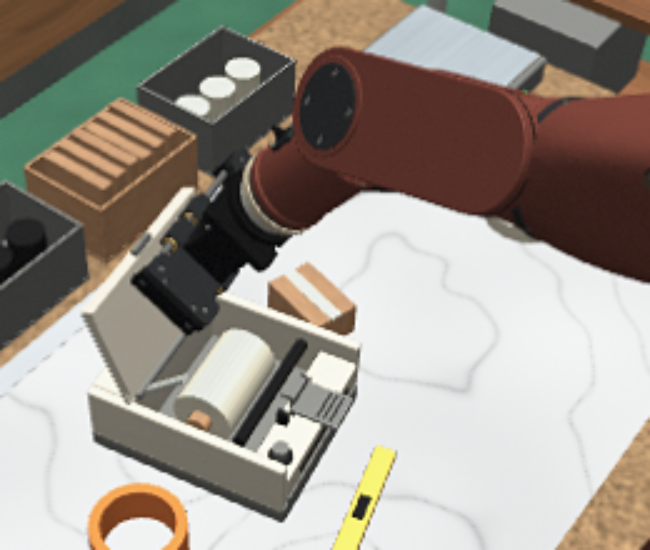

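The lid is leaning back fully open, with its edge from (85, 310) to (190, 195). I withdraw and check.

Run:
```python
from h import *
np.set_printoptions(precision=3,suppress=True)
p=sense()["ee_pos"]
line_to(p-.08*f,.1); line_to(p-.17*f+.05*k,.12)
sleep(.8); print(sense()["clock"],sense()["contact_force"])
c=camera("side"); save(c,"side6.png")
for t,h in (("tab_pad",.098),("lid_hinge",.108),("feed_top",.091),("lid_edge",.2)):
    for r in landmark_of("side",t)[:1]: print(t,r["confidence"],at_height(c,r["position"],h),at_depth(c,r["position"]))
cv2.imwrite("pics/c6.png",cv2.resize(cv2.imread("pics/side6.png")[90:310,220:480],(650,550)))
```

```text
18.2917 [ 0.573 -0.767  0.445]
tab_pad 0.84 [ 0.459 -0.036  0.098] [ 0.458 -0.034  0.1  ]
lid_hinge 0.91 [ 0.626 -0.002  0.108] [ 0.641 -0.019  0.082]
feed_top 0.56 [0.477 0.035 0.091] [0.48  0.031 0.084]
lid_edge 0.66 [ 0.686 -0.029  0.2  ] [ 0.665 -0.007  0.229]
```

View pics/c6.png

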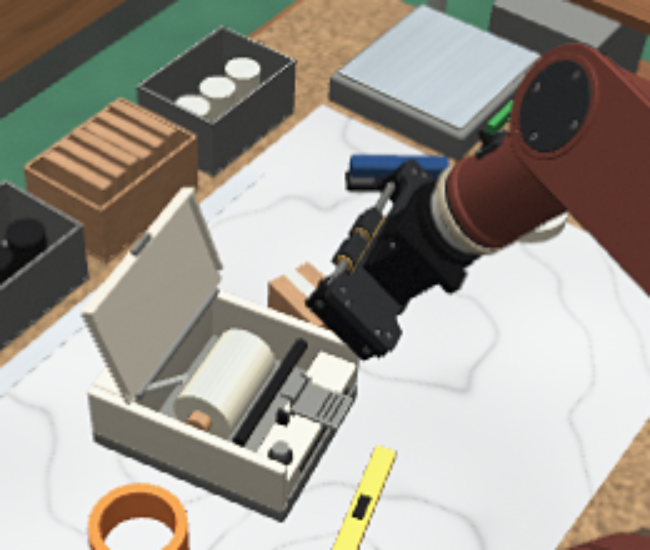

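The arm is clear of everything. The lid rests open on its stop (edge measured at about 1.92 rad), the tab is back up and the printer has not moved.

```bash
python3 -c "
from plant import *
print(close_job())"
```

```text
the job is handed in; nothing more can be done
None
```

The job is handed in: the tab was pressed, the lid popped up and was pushed over, and it now rests open at about 1.92 rad by camera, with the tab back up, no visible shift of the printer and the arm clear; no verdict was returned.

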